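# Clear a soil-test bench: tins, caps and weight to their holders

## Robot

A 6-joint arm with a two-finger parallel gripper is mounted at the origin on a cart in front of the work surface, level with it; the furniture and walls round the work are solid. World frame = base frame: x ahead of the robot, y to its left, z up, the work surface at z = 0. Lengths are in mm, angles in rad, forces in N, time in s.
With the tool pointing down it reaches from about 425 to 950 mm from the base axis. Payload 14.7 kg.
Tool frame: the origin (TCP) lies at the very end of the fingers, on their centre line; the grasp point (between the pads) lies 19 mm behind it; z points along the fingers, y is the direction in which the jaws open and shut (so a half turn about z gives the same grasp; the last joint's range is limited). The gripper opens to 85 mm and grips with 20 to 120 N. Pads are 22 mm wide; open, the fingers measure 114 mm over their backs; the gripper's body (76 mm by 85 mm) begins 54 mm behind the grasp point. The pads swing forward as they close: fully open they stand 13 mm farther back than shut.
Start: joints at [-1.295, 0.48, 1.596, -0, 1.065, -0.047], TCP at [206.211, -616.416, 231.297] pointing down, gripper open.
Joint ranges: [-2.75, 2.75], [-0.82, 2.05], [0.23, 2.67], [-1.56, 4.7], [0.09, 2.69], [-2.92, 2.92]. Speed limits (rad/s): [1.89, 1.89, 2.39, 3.01, 3.01, 3.01].

## Interface

Orientations are given as a rotation vector (axis times angle).
In Python, from station import * gives the robot as it stands.
- The arm moves only by the tool carry_out, never from a script. Its argument "motion" is a list of rows, each an object with "slide": the shift along the tool's x, y, z in m, a list of three; "rot": the turn, a rotation vector about the tool's x, y, z in degrees, a list of three; "fingers": the finger opening in m, from 0 to 0.0854. A call has exactly 5 rows; each row is the pose to reach, as a shift and turn from the pose commanded when the call began, along the tool's axes at that moment; what a row does not reach only later rows make up. A row lasts 1/8 s, in which the tool goes at most 62.5 mm and 10.7 degrees, less where a joint would pass 70% of its speed; a pose out of reach is approached as far as the arm can. A call with a gripper value outside its range is refused whole. The fingers move at their own pace and stop on an object; "squeeze" is the grip in N (left out, the last holds). Time passes only in rows, so rows that repeat a pose let the fingers close, or fill a call up. It gives the time, the measured TCP pose, the force and the opening at its end, in the units of the state.
- state(): the state, without advancing time (a new reading comes with each control period).
- capture(name): name is "scene" or "side" or "wrist"; returns a dict with "pixels" (480x640x3 uint8, red, green, blue), "range_z" (480x640 float32, mm along the optical axis (not along the pixel's ray), 0 where there is no reading), "fx", "fy", "cx", "cy" (pixels), "world_from_camera" (4x4, takes a point from camera to world coordinates); the wrist camera has in their place "hand_eye" (4x4, takes a point from camera to tool coordinates, whose origin is the TCP and whose axes are the flange's). Camera axes: x right, y up, looking along -z (the intrinsics and any distortion apply to the point x, -y, -z); pixel columns grow to the right and rows downward; lengths in mm; the calibration is good to about 2 mm. A picture is of the moment at which its call begins: read the wrist's pose just before it.
- hand_in(): hands the job in, once; it reports no verdict.
The state is a dict: "t": time; "joint_positions": joint angles; "dq": joint speeds; "joint_torque": joint torques, N m; "position": TCP position; "tool_rot": TCP orientation; "wrist_force": force on the tool from outside, world axes, zero at the start; "ft_torque": the same for the moment, N m; "opening": finger opening in mm.
Only numpy, scipy, OpenCV 4.12 (cv2) and the standard library are available. Lean on these libraries where they do the work, as an engineer would, in place of code of your own. Each camera call takes 0.05 s, during which the arm holds its last target. There are 200 camera calls.

## Task

Put the test bench in order: stand each of the two closed tins in a bay of its own in the tin tray, lay each of the two dark top caps flat and centred on a seat of its own on the cap stand, and stand the brass weight upright in the socket of the wooden block. Keep the tins upright all the way and leave the hex key and the brass fitting where they lie.

Things in the scene. Friction and masses are not known exactly. Their poses are not given: they have to be found in the camera images.
- tin_a: closed round aluminium moisture tin with its lid on, one of two; 58 mm across, 35 mm high (top of the solid part 33 mm), about 25 g, standing upright on the table. Origin at the centre of its underside, z up. The two tins are interchangeable. The yaw is arbitrary.
- tin_b: closed round aluminium moisture tin with its lid on, the other of two; 58 mm across, 35 mm high (top of the solid part 33 mm), about 25 g, standing upright on the table. Origin at the centre of its underside, z up. The two tins are interchangeable. The yaw is arbitrary.
- cap_a: specimen top cap, a dark metal disc 39 mm across and 14 mm thick with a small bright spot in the middle of its top, about 60 g, lying flat on the table. Origin at the centre of its underside, z up. The two caps are interchangeable. The yaw is arbitrary.
- cap_b: specimen top cap, a dark metal disc 39 mm across and 14 mm thick with a small bright spot in the middle of its top, about 60 g, lying flat on the table. Origin at the centre of its underside, z up. The two caps are interchangeable. The yaw is arbitrary.
- weight: brass 200 g weight, a cylinder 29 mm across with a knob on top, 50 mm high in all; it can be gripped round the cylinder, which is about 30 mm high. Origin at the centre of its underside, z up. The yaw is arbitrary.
- tin_tray: shallow grey metal tray fixed to the table, 84 x 164 mm outside (x by y of its frame), with two square bays side by side, one at each end: bay centres at x = 0, y = +40 and -40 mm. Each bay measures 76 x 76 mm inside. The floor is 4 mm above the table and the rim and the partition are 14 mm above the table (10 mm above the floor). One tin goes in each bay. Origin at the centre of its underside, z up; y is the long direction.
- cap_stand: stand fixed to the table: a grey plate 80 x 164 mm (x by y of its frame), 4 mm thick, with two raised white round seats, 32 mm across, with flat tops 18 mm above the table; seat centres at x = 0, y = +42 and -42 mm. One cap lies flat and centred on each seat, overhanging it by about 3.5 mm all round. Origin at the centre of its underside, z up; y is the long direction.
- weight_block: square wooden block fixed to the table, 84 x 84 x 18 mm high, with one round socket in the middle of its top, 46 mm across and 12 mm deep (socket floor 6 mm above the table). The weight stands in the socket. Origin at the centre of its underside, z up.
- hex_key: bystander: dark L-shaped hex key, 29 x 88 mm, 6 mm thick, lying among the things with its long arm pointing roughly away from the robot; to be left where it lies. Origin near the middle of its underside.
- fitting: bystander: small brass hose fitting, 17 x 44 mm, 15 mm high, lying among the things with its length pointing roughly away from the robot; to be left where it lies. Origin near the middle of its underside.
Mind the look-alikes: they are no part of the job. Leave any turquoise look-alike of the cap_a alone.

How it is judged:
By the outcome, as a careful person would: the job done as asked, in the order asked, and still so for the second after the job is handed in, with the robot touching nothing.
It also fails if it takes over 115 s, if anything falls off the work surface, if the arm or the gripper's body presses on something with over 40 N, if the wrist force passes 120 N, or if a joint passes its speed limit or range.

## Working session

There is one attempt and no reset: what is moved stays moved. The work goes in short steps, Python scripts to look and compute and a tool call to move; the robot and the scene stay as the last step left them, time stands still between calls to the robot, and variables do not carry over. Pictures are saved under pics/ and viewed, about 12 in all and at most 16, crops included, and the job is handed in when it is done.

Besides the shell and the picture viewer there is one more tool, called after ">>>" in YAML: its name, and indented under it one key for each argument. carry_out: Moves the arm, as the interface text tells. Its arguments: {"type":"object","properties":{"motion":{"type":"array"},"squeeze":{"type":"number"}},"required":["motion"]}

```bash
ls; mkdir -p pics
cat > h.py <<'E'
from station import *
import numpy as np, cv2
from scipy.spatial.transform import Rotation as R
def cloud(c):
    v,u=np.mgrid[0:480,0:640]; z=c["range_z"]
    P=np.stack([(u-c["cx"])/c["fx"]*z,-(v-c["cy"])/c["fy"]*z,-z,np.ones_like(z)],-1)
    return P
def wcloud(name,s=None):
    s=s or state(); c=capture(name); P=cloud(c)
    if name=="wrist":
        T=np.eye(4); T[:3,:3]=R.from_rotvec(s["tool_rot"]).as_matrix(); T[:3,3]=s["position"]
        M=T@np.array(c["hand_eye"])
    else: M=np.array(c["world_from_camera"])
    W=(P@M.T)[...,:3]; W[c["range_z"]<=0]=np.nan
    return c,W
def save(c,n): cv2.imwrite("pics/"+n+".png",c["pixels"][...,::-1])
E
python3 - <<'E'
from h import *
s=state(); print(s)
for n in("scene","side"):
    c,W=wcloud(n); save(c,n+"0"); np.save("/tmp/"+n+".npy",W); print(n,c.keys(),np.round(c["world_from_camera"],2),c["fx"])
E
```

```text
pics
{'t': 0.0, 'joint_positions': array([-1.29463962e+00,  4.80809540e-01,  1.59685193e+00,  1.16497161e-05,
        1.06509869e+00, -4.66226005e-02]), 'dq': array([-9.24538063e-04, -1.96414243e-03,  7.62343475e-05, -3.27499510e-04,
        1.83714027e-03,  2.30259434e-03]), 'joint_torque': array([-3.01787531e-04, -9.50667143e+01, -4.30183554e+01, -2.35375956e-04,
        1.22611946e-02, -3.76845333e-05]), 'position': array([ 206.0833074 , -616.04604764,  230.6950379 ]), 'tool_rot': array([-3.09962297e+00, -5.04627075e-01,  1.94039996e-04]), 'wrist_force': array([-0.77834755,  0.39151078,  0.0404376 ]), 'ft_torque': array([-0.04503581,  0.02484589,  0.01802541]), 'opening': 85.29434934070133}
scene dict_keys(['pixels', 'range_z', 'fx', 'fy', 'cx', 'cy', 'world_from_camera']) [[-8.4000e-01  3.4000e-01 -4.3000e-01  1.1619e+02]
 [-5.4000e-01 -5.5000e-01  6.3000e-01  6.1130e+02]
 [-2.0000e-02  7.6000e-01  6.5000e-01  5.8038e+02]
 [ 0.0000e+00  0.0000e+00  0.0000e+00  1.0000e+00]] 461.77309310671257
side dict_keys(['pixels', 'range_z', 'fx', 'fy', 'cx', 'cy', 'world_from_camera']) [[-7.6000e-01  4.6000e-01 -4.6000e-01 -3.5070e+01]
 [-6.5000e-01 -5.4000e-01  5.3000e-01  7.1474e+02]
 [-0.0000e+00  7.1000e-01  7.1000e-01  8.7386e+02]
 [ 0.0000e+00  0.0000e+00  0.0000e+00  1.0000e+00]] 495.75716736635303
```

View pics/scene0.png

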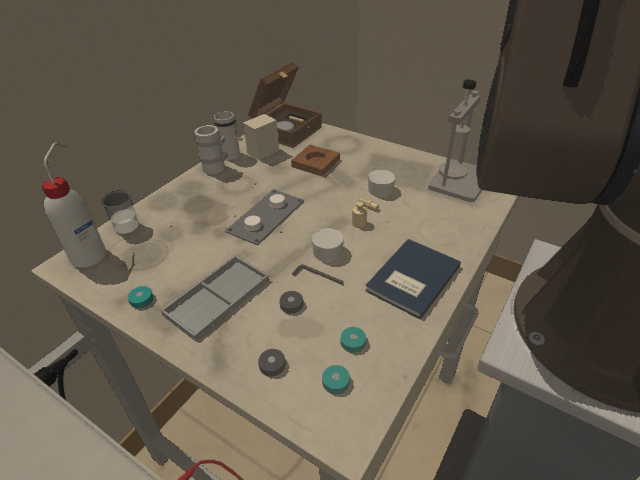

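View pics/side0.png

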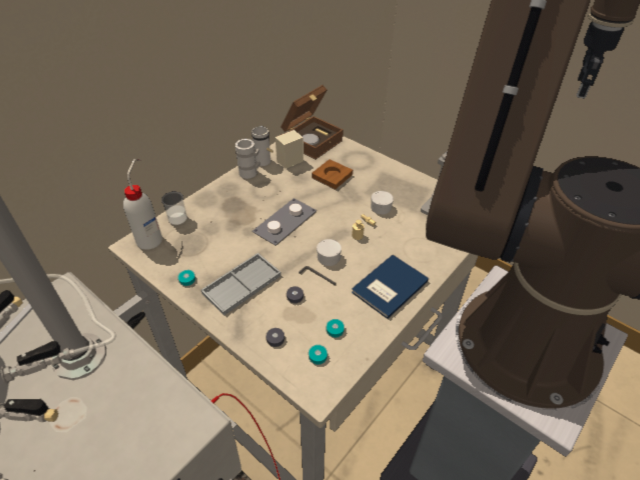

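Scene picture: tins at (381,184) and (327,245), dark caps (291,301) and (272,362), and the weight at (359,214) beside the fitting (370,204). The tray is at (217,297), the stand at (265,215), the block at (316,160) and the hex key at (318,272). The turquoise ones are look-alikes.

```bash
cat > m.py <<'E'
from h import *
# scene pixel boxes: name:(u0,u1,v0,v1,zlo,zhi)
B=dict(tin1=(362,402,168,202,25,45),tin2=(308,348,227,265,25,45),cap1=(276,306,288,318,9,20),cap2=(256,290,346,380,9,20),
 weight=(348,368,200,230,5,60),fit=(360,384,195,214,5,25),hexk=(290,346,262,288,2.5,10),block=(288,344,144,176,12,25),
 seat1=(242,264,214,234,14,24),seat2=(268,289,192,210,14,24),tray=(162,272,256,338,9,20),
 cover=(365,465,240,314,3,60),teal1=(338,370,326,354,8,20),teal2=(320,354,364,394,8,20),cube=(242,282,115,160,20,200),balance=(425,490,80,200,10,300),jars=(195,245,110,175,10,200))
W=np.load("/tmp/scene.npy")
for k,(a,b,c,d,l,h) in B.items():
    P=W[c:d,a:b].reshape(-1,3); P=P[(P[:,2]>l)&(P[:,2]<h)]
    if len(P)<5: print(k,len(P));continue
    (cx,cy),(w,hh),an=cv2.minAreaRect(P[:,:2].astype(np.float32))
    print(k,len(P),"c",round(cx),round(cy),"size",round(w),round(hh),round(an),"mean",np.round(P.mean(0)),"z95",round(np.percentile(P[:,2],95)), "bbox",np.round(P.min(0)),np.round(P.max(0)))
E
python3 m.py
```

```text
tin1 412 c 469 -147 size 57 58 12 mean [ 468. -145.   33.] z95 36 bbox [ 441. -177.   25.] [ 499. -119.   37.]
tin2 637 c 460 81 size 57 58 63 mean [459.  84.  33.] z95 36 bbox [431.  51.  25.] [490. 110.  37.]
cap1 371 c 442 221 size 38 38 50 mean [441. 222.  14.] z95 16 bbox [423. 201.   9.] [461. 241.  17.]
cap2 522 c 399 330 size 38 39 69 mean [398. 331.  14.] z95 16 bbox [379. 310.   9.] [419. 348.  17.]
weight 344 c 464 -46 size 28 82 26 mean [451. -23.  27.] z95 50 bbox [438. -86.   5.] [484.  -7.  52.]
fit 113 c 453 -95 size 57 39 59 mean [459. -81.  11.] z95 15 bbox [ 441. -129.    5.] [484. -71.  17.]
hexk 203 c 441 144 size 93 55 26 mean [447. 142.   5.] z95 7 bbox [396. 100.   3.] [492. 183.   9.]
block 668 c 672 -168 size 126 89 2 mean [ 650. -165.   18.] z95 20 bbox [ 608. -214.   12.] [ 736. -124.   22.]
seat1 153 c 626 96 size 31 31 70 mean [624.  98.  18.] z95 20 bbox [609.  80.  14.] [641. 113.  21.]
seat2 127 c 628 13 size 31 30 83 mean [627.  14.  18.] z95 20 bbox [613.  -2.  14.] [643.  29.  21.]
tray 1047 c 558 273 size 166 88 84 mean [556. 278.  13.] z95 15 bbox [508. 188.   9.] [607. 359.  17.]
cover 4083 c 303 39 size 162 212 13 mean [296.  67.  13.] z95 16 bbox [230. -80.   3.] [392. 138.  17.]
teal1 481 c 320 233 size 37 39 29 mean [318. 234.  14.] z95 16 bbox [300. 213.   8.] [338. 252.  18.]
teal2 591 c 306 304 size 38 38 10 mean [305. 305.  14.] z95 16 bbox [286. 284.   8.] [325. 324.  18.]
cube 1225 c 828 -199 size 104 210 44 mean [ 789. -148.   56.] z95 85 bbox [ 759. -288.   20.] [ 931. -104.   87.]
balance 2968 c 302 -88 size 106 498 13 mean [ 324. -194.  109.] z95 288 bbox [ 201. -328.   10.] [384. 145. 300.]
jars 2400 c 870 -119 size 125 250 0 mean [856. -64.  65.] z95 101 bbox [ 808. -244.   10.] [933.   5. 107.]
```

```bash
cat >> h.py <<'E'
def to(x,y,z,yaw=0.0):
    "slide (m) and rot (deg) in tool axes to reach TCP x,y,z pointing down, tool y at yaw deg (mod 180)"
    s=state(); A=R.from_rotvec(s["tool_rot"]); d=A.inv().apply(np.array([x,y,z])-s["position"])/1000
    best=None
    for k in(0,180):
        a=np.radians(yaw+k); Y=np.array([np.cos(a),np.sin(a),0]); Z=np.array([0,0,-1.]); X=np.cross(Y,Z)
        r=np.degrees((A.inv()*R.from_matrix(np.stack([X,Y,Z],1))).as_rotvec())
        if best is None or np.linalg.norm(r)<np.linalg.norm(best): best=r
    print("from",np.round(s["position"],1),"slide",np.round(d,4),"rot",np.round(best,1),"q6",round(s["joint_positions"][5],2))
E
python3 - <<'E'
from h import *
W=np.load("/tmp/scene.npy")
for v in range(80,200,10):
    print(v,[tuple(np.round(W[v,u]).astype(int)) if np.isfinite(W[v,u,0]) else None for u in (435,450,460,470,480)])
W2=W[256:338,162:272].reshape(-1,3); m=(W2[:,2]>10)&(W2[:,2]<20); Q=W2[m]
q=Q[:,:2]-Q[:,:2].mean(0)
for a in range(-12,13,3):
    c,s=np.cos(np.radians(a)),np.sin(np.radians(a)); x=q@[c,s]; y=q@[-s,c]; print(a,np.round([np.ptp(x),np.ptp(y)]),end=" ")
b=W[144:176,288:344].reshape(-1,3); b=b[(b[:,2]>14)&(b[:,2]<22)&(b[:,0]<705)]
print("\nblock",cv2.minAreaRect(b[:,:2].astype(np.float32)))
to(469,-147,200)
E
```

```text
80 [(np.int64(630), np.int64(-859), np.int64(-34)), (np.int64(580), np.int64(-861), np.int64(-24)), (np.int64(546), np.int64(-859), np.int64(-17)), (np.int64(355), np.int64(-271), np.int64(226)), (np.int64(484), np.int64(-862), np.int64(-6))]
90 [(np.int64(627), np.int64(-866), np.int64(-70)), (np.int64(576), np.int64(-865), np.int64(-59)), (np.int64(540), np.int64(-858), np.int64(-49)), (np.int64(507), np.int64(-856), np.int64(-41)), (np.int64(477), np.int64(-859), np.int64(-36))]
100 [(np.int64(619), np.int64(-856), np.int64(-101)), (np.int64(567), np.int64(-855), np.int64(-88)), (np.int64(535), np.int64(-861), np.int64(-84)), (np.int64(352), np.int64(-289), np.int64(179)), (np.int64(470), np.int64(-860), np.int64(-68))]
110 [(np.int64(615), np.int64(-859), np.int64(-137)), (np.int64(562), np.int64(-858), np.int64(-124)), (np.int64(348), np.int64(-216), np.int64(188)), (np.int64(343), np.int64(-266), np.int64(169)), (np.int64(464), np.int64(-861), np.int64(-102))]
120 [(np.int64(608), np.int64(-857), np.int64(-173)), (np.int64(359), np.int64(-202), np.int64(171)), (np.int64(341), n
[... 1417 characters left out ...]
, np.int64(-239), np.int64(16)), (np.int64(330), np.int64(-249), np.int64(17)), (np.int64(311), np.int64(-261), np.int64(17)), (np.int64(213), np.int64(129), np.int64(273))]
190 [None, (np.int64(335), np.int64(-204), np.int64(16)), (np.int64(317), np.int64(-217), np.int64(14)), (np.int64(299), np.int64(-226), np.int64(16)), (np.int64(282), np.int64(-242), np.int64(12))]
-12 [102. 171.] -9 [ 95. 167.] -6 [ 89. 166.] -3 [ 92. 167.] 0 [ 99. 171.] 3 [107. 174.] 6 [114. 176.] 9 [121. 178.] 12 [127. 180.] 
block ((651.841064453125, -169.46885681152344), (86.37781524658203, 88.38671875), 0.8798190355300903)
from [ 206.1 -616.1  230.7] slide [ 0.3981 -0.3614  0.0311] rot [ -0.1  -0.  -71.5] q6 -0.05
```

>>> carry_out:
  motion:
    - {"slide": [0.056, -0.021, 0], "rot": [0, 0, -10.5], "fingers": 0.085}
    - {"slide": [0.112, -0.042, 0], "rot": [0, 0, -21], "fingers": 0.085}
    - {"slide": [0.168, -0.063, 0], "rot": [0, 0, -31.5], "fingers": 0.085}
    - {"slide": [0.225, -0.084, 0], "rot": [0, 0, -42], "fingers": 0.085}
    - {"slide": [0.281, -0.105, 0], "rot": [0, 0, -52.5], "fingers": 0.085}
  squeeze: 40

```text
t: 0.72
position: [440.7, -426.2, 231.1]
tool_rot: [-2.552, -1.832, 0.0]
wrist_force: [0.0, -1.2, -0.3]
opening: 85.1
```

```bash
python3 -c "
from h import *
to(590,-200,230);to(480,-147,200)"
```

```text
from [ 440.7 -426.2  231.1] slide [0.2621 0.0691 0.0012] rot [ -0.   -0.  -18.7] q6 -0.49
from [ 440.7 -426.2  231.1] slide [ 0.2771 -0.0521  0.0312] rot [ -0.   -0.  -18.7] q6 -0.49
```

>>> carry_out:
  motion:
    - {"slide": [0.058, 0.015, 0], "rot": [0, 0, -9], "fingers": 0.085}
    - {"slide": [0.116, 0.03, 0], "rot": [0, 0, -18.7], "fingers": 0.085}
    - {"slide": [0.174, 0.045, 0], "rot": [0, 0, -18.7], "fingers": 0.085}
    - {"slide": [0.23, 0.02, 0], "rot": [0, 0, -18.7], "fingers": 0.085}
    - {"slide": [0.265, -0.03, 0.015], "rot": [0, 0, -18.7], "fingers": 0.085}

```text
t: 1.35
position: [498.8, -165.6, 216.5]
tool_rot: [2.224, 2.216, 0.002]
wrist_force: [-0.3, 0.1, -0.0]
opening: 84.8
```

```bash
python3 -c "
from h import *
to(469,-147,140)
s=state();c,W=wcloud('wrist',s);save(c,'w1');print(np.round(c['hand_eye'],2))
P=W.reshape(-1,3);P=P[(P[:,2]>22)&(P[:,2]<45)&(abs(P[:,0]-469)<60)&(abs(P[:,1]+147)<60)];print(len(P))
if len(P):print(cv2.minAreaRect(P[:,:2].astype(np.float32)))"
```

```text
from [ 498.8 -165.6  216.5] slide [ 0.0185 -0.03    0.0764] rot [ 0.1  0.  -0.2] q6 -0.38
[[   0.      0.96    0.27   67.61]
 [   1.     -0.     -0.      0.59]
 [  -0.      0.27   -0.96 -141.48]
 [   0.      0.      0.      1.  ]]
3761
((472.7528991699219, -148.8778076171875), (57.358585357666016, 56.766353607177734), 44.27854537963867)
```

>>> carry_out:
  motion:
    - {"slide": [0.0175, -0.028, 0.04], "rot": [0, 0, 0], "fingers": 0.085}
    - {"slide": [0.0175, -0.028, 0.1], "rot": [0, 0, 0], "fingers": 0.085}
    - {"slide": [0.0175, -0.028, 0.15], "rot": [0, 0, 0], "fingers": 0.085}
    - {"slide": [0.0175, -0.028, 0.19], "rot": [0, 0, 0], "fingers": 0.085}
    - {"slide": [0.0175, -0.028, 0.2075], "rot": [0, 0, 0], "fingers": 0.085}
  squeeze: 30

```text
t: 2.02
position: [468.3, -149.6, 6.6]
tool_rot: [-2.225, -2.213, 0.002]
wrist_force: [-0.2, 0.8, -0.1]
opening: 84.9
```

>>> carry_out:
  motion:
    - {"slide": [0, 0, 0], "rot": [0, 0, 0], "fingers": 0.045}
    - {"slide": [0, 0, 0], "rot": [0, 0, 0], "fingers": 0.045}
    - {"slide": [0, 0, 0], "rot": [0, 0, 0], "fingers": 0.045}
    - {"slide": [0, 0, 0], "rot": [0, 0, 0], "fingers": 0.045}
    - {"slide": [0, 0, 0], "rot": [0, 0, 0], "fingers": 0.045}

```text
t: 2.65
position: [470.1, -150.2, 9.5]
tool_rot: [2.227, 2.215, 0.001]
wrist_force: [0.8, 0.3, 8.7]
opening: 54.7
```

>>> carry_out:
  motion:
    - {"slide": [0, 0, -0.02], "rot": [0, 0, 0], "fingers": 0.045}
    - {"slide": [0, 0, -0.07], "rot": [0, 0, 0], "fingers": 0.045}
    - {"slide": [0.03, 0.005, -0.11], "rot": [0, 0, 0], "fingers": 0.045}
    - {"slide": [0.08, 0.015, -0.12], "rot": [0, 0, 0], "fingers": 0.045}
    - {"slide": [0.14, 0.03, -0.12], "rot": [0, 0, 0], "fingers": 0.045}

```text
t: 3.28
position: [501.3, -9.3, 130.5]
tool_rot: [2.228, 2.212, 0.003]
wrist_force: [1.3, -0.1, -0.5]
opening: 54.8
```

>>> carry_out:
  motion:
    - {"slide": [0.06, 0.012, 0], "rot": [0, 0, 0], "fingers": 0.045}
    - {"slide": [0.12, 0.024, 0], "rot": [0, 0, 0], "fingers": 0.045}
    - {"slide": [0.18, 0.036, 0], "rot": [0, 0, 0], "fingers": 0.045}
    - {"slide": [0.23, 0.048, 0], "rot": [0, 0, 0], "fingers": 0.045}
    - {"slide": [0.26, 0.055, 0], "rot": [0, 0, 0], "fingers": 0.045}

```text
t: 3.9
position: [557.0, 252.2, 129.0]
tool_rot: [2.225, 2.217, 0.001]
wrist_force: [0.9, -1.0, 0.4]
opening: 54.4
```

```bash
python3 -c "
from h import *
s=state();c,W=wcloud('wrist',s);save(c,'w2');np.save('/tmp/w2.npy',W)
to(562,313,60)
P=W.reshape(-1,3);P=P[(P[:,2]>9)&(P[:,2]<19)&(P[:,0]>490)&(P[:,0]<630)&(P[:,1]>170)&(P[:,1]<380)];print(len(P),P.min(0),P.max(0))
print(cv2.minAreaRect(P[:,:2].astype(np.float32)))"
```

```text
from [557.9 254.7 129.2] slide [0.0582 0.0037 0.0693] rot [ 0.1 -0.1 -0.2] q6 0.38
4287 [514.06017161 224.46294163   9.00176674] [610.0655112  358.77812614  15.40791305]
((562.113037109375, 287.78375244140625), (135.3993682861328, 84.2222671508789), 84.41104888916016)
```

View pics/w2.png

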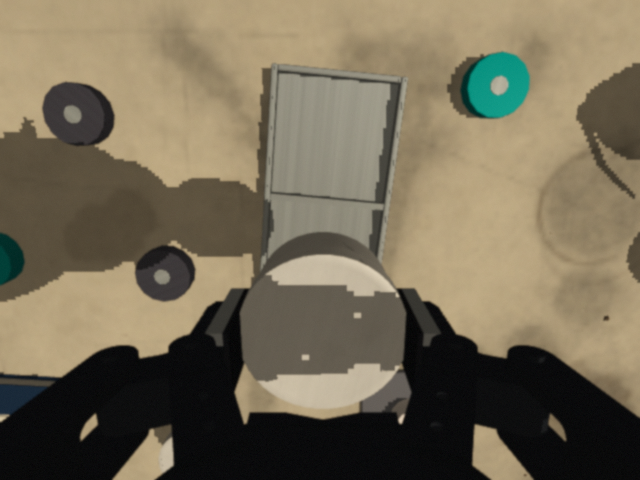

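Wrist view: tin held upright in the jaws, centred at about (323,335). Tray's far bay at about (330,135), empty.

>>> carry_out:
  motion:
    - {"slide": [0.04, 0.006, 0.0], "rot": [0, 0, 0], "fingers": 0.045}
    - {"slide": [0.058, 0.006, 0.03], "rot": [0, 0, 0], "fingers": 0.045}
    - {"slide": [0.058, 0.006, 0.075], "rot": [0, 0, 0], "fingers": 0.045}
    - {"slide": [0.058, 0.006, 0.1], "rot": [0, 0, 0], "fingers": 0.045}
    - {"slide": [0.058, 0.006, 0.11], "rot": [0, 0, 0], "fingers": 0.045}

```text
t: 4.58
position: [562.2, 306.9, 17.5]
tool_rot: [-2.227, -2.215, 0.003]
wrist_force: [0.1, 0.2, 0.6]
opening: 54.1
```

>>> carry_out:
  motion:
    - {"slide": [0, 0, 0.003], "rot": [0, 0, 0], "fingers": 0.045}
    - {"slide": [0, 0, 0.005], "rot": [0, 0, 0], "fingers": 0.045}
    - {"slide": [0, 0, 0.005], "rot": [0, 0, 0], "fingers": 0.045}
    - {"slide": [0, 0, 0.005], "rot": [0, 0, 0], "fingers": 0.045}
    - {"slide": [0, 0, 0.005], "rot": [0, 0, 0], "fingers": 0.045}

```text
t: 5.2
position: [563.2, 307.6, 14.3]
tool_rot: [2.227, 2.215, 0.001]
wrist_force: [-0.9, -0.4, 0.1]
opening: 54.6
```

>>> carry_out:
  motion:
    - {"slide": [0.004, 0, -0.001], "rot": [0, 0, 0], "fingers": 0.045}
    - {"slide": [0.004, 0, 0.0008], "rot": [0, 0, 0], "fingers": 0.045}
    - {"slide": [0.004, 0, 0.0008], "rot": [0, 0, 0], "fingers": 0.045}
    - {"slide": [0.004, 0, 0.0008], "rot": [0, 0, 0], "fingers": 0.07}
    - {"slide": [0.004, 0, 0.0008], "rot": [0, 0, 0], "fingers": 0.075}

```text
t: 5.82
position: [563.0, 311.5, 12.9]
tool_rot: [-2.227, -2.216, 0.0]
wrist_force: [0.2, 0.2, -0.9]
opening: 75.3
```

>>> carry_out:
  motion:
    - {"slide": [0, 0, 0], "rot": [0, 0, 0], "fingers": 0.08}
    - {"slide": [0, 0, 0], "rot": [0, 0, 0], "fingers": 0.08}
    - {"slide": [0, 0, -0.03], "rot": [0, 0, 0], "fingers": 0.08}
    - {"slide": [0, 0, -0.08], "rot": [0, 0, 0], "fingers": 0.08}
    - {"slide": [-0.05, -0.025, -0.115], "rot": [0, 0, 0], "fingers": 0.08}

```text
t: 6.45
position: [541.2, 266.1, 128.3]
tool_rot: [2.224, 2.217, 0.007]
wrist_force: [0.6, -0.3, 0.5]
opening: 79.7
```

>>> carry_out:
  motion:
    - {"slide": [-0.06, -0.025, 0], "rot": [0, 0, 0], "fingers": 0.085}
    - {"slide": [-0.11, -0.05, 0], "rot": [0, 0, 0], "fingers": 0.085}
    - {"slide": [-0.16, -0.07, 0.02], "rot": [0, 0, 0], "fingers": 0.085}
    - {"slide": [-0.18, -0.08, 0.03], "rot": [0, 0, 0], "fingers": 0.085}
    - {"slide": [-0.18, -0.08, 0.03], "rot": [0, 0, 0], "fingers": 0.085}

```text
t: 7.08
position: [457.2, 83.5, 95.9]
tool_rot: [-2.229, -2.212, 0.002]
wrist_force: [0.5, -0.4, 0.8]
opening: 85.1
```

```bash
cat >> h.py <<'E'
def blob(W,x,y,lo,hi,r=45):
    P=W.reshape(-1,3);P=P[(P[:,2]>lo)&(P[:,2]<hi)&(np.hypot(P[:,0]-x,P[:,1]-y)<r)]
    if len(P)<10: print("blob",len(P)); return
    (a,b),s,an=cv2.minAreaRect(P[:,:2].astype(np.float32)); print("blob",len(P),np.round([a,b,*s,an],1),"z",np.round(np.percentile(P[:,2],[5,50,95]),1))
E
python3 -c "
from h import *
s=state();c,W=wcloud('wrist',s);save(c,'w3')
to(460,82,100); blob(W,460,82,22,45)
c,W=wcloud('scene');save(c,'s3');blob(W,563,313,26,45)"
```

```text
from [458.3  84.4  96.4] slide [-0.0024  0.0017 -0.0036] rot [-0.  -0.  -0.4] q6 0.12
blob 8393 [463.4  80.7  57.2  57.4  19.1] z [31.1 32.5 33.8]
blob 948 [561.7 312.9  56.7  59.2  68.2] z [30.4 37.7 39.7]
```

>>> carry_out:
  motion:
    - {"slide": [-0.0035, 0.003, 0.01], "rot": [0, 0, 0], "fingers": 0.085}
    - {"slide": [-0.0035, 0.003, 0.04], "rot": [0, 0, 0], "fingers": 0.085}
    - {"slide": [-0.0035, 0.003, 0.07], "rot": [0, 0, 0], "fingers": 0.085}
    - {"slide": [-0.0035, 0.003, 0.087], "rot": [0, 0, 0], "fingers": 0.085}
    - {"slide": [-0.0035, 0.003, 0.087], "rot": [0, 0, 0], "fingers": 0.065}

```text
t: 7.8
position: [460.7, 81.6, 7.9]
tool_rot: [-2.225, -2.216, 0.002]
wrist_force: [0.5, 0.3, 0.8]
opening: 69.6
```

>>> carry_out:
  motion:
    - {"slide": [0, 0, 0], "rot": [0, 0, 0], "fingers": 0.045}
    - {"slide": [0, 0, 0], "rot": [0, 0, 0], "fingers": 0.045}
    - {"slide": [0, 0, 0], "rot": [0, 0, 0], "fingers": 0.045}
    - {"slide": [0, 0, 0], "rot": [0, 0, 0], "fingers": 0.045}
    - {"slide": [0, 0, 0], "rot": [0, 0, 0], "fingers": 0.045}

```text
t: 8.43
position: [461.5, 81.2, 9.6]
tool_rot: [2.227, 2.215, 0.001]
wrist_force: [-0.6, 0.8, 6.7]
opening: 54.4
```

>>> carry_out:
  motion:
    - {"slide": [0, 0, -0.02], "rot": [0, 0, 0], "fingers": 0.045}
    - {"slide": [0, 0, -0.07], "rot": [0, 0, 0], "fingers": 0.045}
    - {"slide": [0.05, 0.025, -0.08], "rot": [0, 0, 0], "fingers": 0.045}
    - {"slide": [0.1, 0.055, -0.08], "rot": [0, 0, 0], "fingers": 0.045}
    - {"slide": [0.14, 0.09, -0.08], "rot": [0, 0, 0], "fingers": 0.045}

```text
t: 9.05
position: [552.6, 222.7, 89.8]
tool_rot: [2.227, 2.216, 0.001]
wrist_force: [0.8, -0.7, -0.6]
opening: 54.6
```

>>> carry_out:
  motion:
    - {"slide": [0.013, 0.0055, 0], "rot": [0, 0, 0], "fingers": 0.045}
    - {"slide": [0.013, 0.0055, 0.02], "rot": [0, 0, 0], "fingers": 0.045}
    - {"slide": [0.013, 0.0055, 0.05], "rot": [0, 0, 0], "fingers": 0.045}
    - {"slide": [0.013, 0.0055, 0.07], "rot": [0, 0, 0], "fingers": 0.045}
    - {"slide": [0.013, 0.0055, 0.073], "rot": [0, 0, 0], "fingers": 0.045}

```text
t: 9.68
position: [556.4, 233.1, 15.0]
tool_rot: [-2.227, -2.214, 0.004]
wrist_force: [0.9, -0.2, 0.7]
opening: 54.5
```

```bash
python3 -c "
from h import *
to(557,234,13.5)
c,W=wcloud('scene');save(c,'s4')
c,W=wcloud('wrist');save(c,'w4')
"
```

```text
from [556.4 233.1  15. ] slide [0.0009 0.0006 0.0015] rot [-0.1  0.  -0.3] q6 0.35
```

View pics/s4.png

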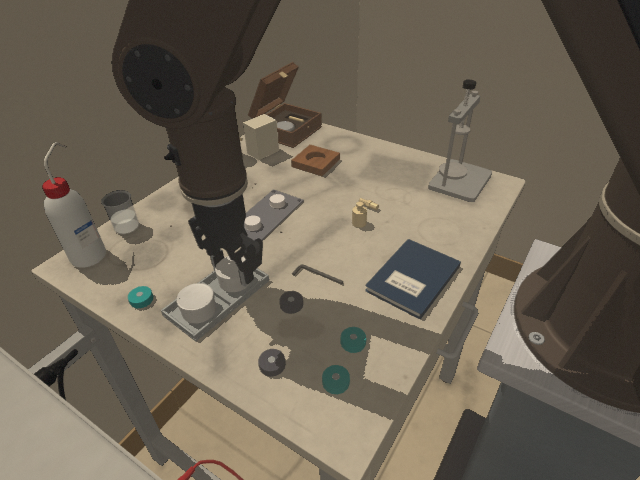

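Tin 1 stands in its bay at (197,303) and tin 2 is over the other bay at (237,272). Now lowering and releasing it.

>>> carry_out:
  motion:
    - {"slide": [0, 0, 0.0015], "rot": [0, 0, 0], "fingers": 0.045}
    - {"slide": [0, 0, 0.0015], "rot": [0, 0, 0], "fingers": 0.045}
    - {"slide": [0, 0, 0.0015], "rot": [0, 0, 0], "fingers": 0.07}
    - {"slide": [0, 0, 0.0015], "rot": [0, 0, 0], "fingers": 0.076}
    - {"slide": [0, 0, 0.0015], "rot": [0, 0, 0], "fingers": 0.08}

```text
t: 10.4
position: [557.5, 233.7, 14.9]
tool_rot: [2.227, 2.215, 0.0]
wrist_force: [1.1, -0.2, 0.3]
opening: 80.1
```

>>> carry_out:
  motion:
    - {"slide": [0, 0, 0], "rot": [0, 0, 0], "fingers": 0.08}
    - {"slide": [0, 0, -0.03], "rot": [0, 0, 0], "fingers": 0.08}
    - {"slide": [0, 0, -0.08], "rot": [0, 0, 0], "fingers": 0.08}
    - {"slide": [-0.02, -0.05, -0.1], "rot": [0, 0, 0], "fingers": 0.08}
    - {"slide": [-0.03, -0.1, -0.1], "rot": [0, 0, 0], "fingers": 0.07}

```text
t: 11.02
position: [457.1, 203.9, 116.2]
tool_rot: [2.227, 2.214, 0.004]
wrist_force: [-1.0, 0.2, 0.5]
opening: 70.0
```

>>> carry_out:
  motion:
    - {"slide": [-0.01, -0.014, 0], "rot": [0, 0, 0], "fingers": 0.065}
    - {"slide": [-0.01, -0.014, 0], "rot": [0, 0, 0], "fingers": 0.065}
    - {"slide": [-0.01, -0.014, 0], "rot": [0, 0, 0], "fingers": 0.065}
    - {"slide": [-0.01, -0.014, 0], "rot": [0, 0, 0], "fingers": 0.065}
    - {"slide": [-0.01, -0.014, 0], "rot": [0, 0, 0], "fingers": 0.065}

```text
t: 11.65
position: [443.8, 194.4, 114.5]
tool_rot: [2.227, 2.215, -0.0]
wrist_force: [-0.1, -0.4, -0.1]
opening: 64.7
```

```bash
cat >> h.py <<'E'
def circ(c,W,x,y,lo,hi,r=35):
    "centre of a dark/any disc top from the range cloud, circle by hull"
    P=W.reshape(-1,3);P=P[(P[:,2]>lo)&(P[:,2]<hi)&(np.hypot(P[:,0]-x,P[:,1]-y)<r)]
    (a,b),rr=cv2.minEnclosingCircle(P[:,:2].astype(np.float32)); print("circ",len(P),np.round([a,b,rr],1))
E
python3 -c "
from h import *
s=state();c,W=wcloud('wrist',s);save(c,'w5')
to(442,221,2); blob(W,442,221,9,25,35); circ(c,W,442,221,9,25)
c,W=wcloud('scene');blob(W,557,234,26,45)"
```

```text
from [443.6 194.4 114.6] slide [ 0.0266 -0.0018  0.1126] rot [-0.   0.  -0.3] q6 0.36
blob 2923 [445.1 221.3  38.2  38.2  79. ] z [11.7 12.9 14. ]
circ 2923 [445.2 221.1  19.4]
blob 799 [555.1 233.1  57.1  58.5  47.4] z [29.8 37.8 39.5]
```

View pics/w5.png

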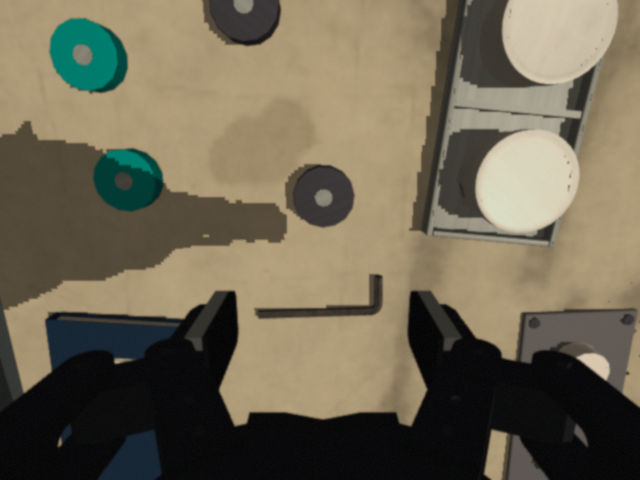

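Tins stand in both bays at (560,30) and (527,180). Cap 1 is at (323,196), and the hex key at (320,310) is clear of it.

>>> carry_out:
  motion:
    - {"slide": [0.0267, 0.0015, 0.02], "rot": [0, 0, 0], "fingers": 0.065}
    - {"slide": [0.0267, 0.0015, 0.06], "rot": [0, 0, 0], "fingers": 0.065}
    - {"slide": [0.0267, 0.0015, 0.095], "rot": [0, 0, 0], "fingers": 0.065}
    - {"slide": [0.0267, 0.0015, 0.11], "rot": [0, 0, 0], "fingers": 0.065}
    - {"slide": [0.0267, 0.0015, 0.112], "rot": [0, 0, 0], "fingers": 0.055}

```text
t: 12.38
position: [444.6, 220.8, 2.3]
tool_rot: [-2.227, -2.215, 0.002]
wrist_force: [-0.6, 0.5, -0.1]
opening: 54.8
```

>>> carry_out:
  motion:
    - {"slide": [0, 0, 0], "rot": [0, 0, 0], "fingers": 0.03}
    - {"slide": [0, 0, 0], "rot": [0, 0, 0], "fingers": 0.03}
    - {"slide": [0, 0, 0], "rot": [0, 0, 0], "fingers": 0.03}
    - {"slide": [0, 0, 0], "rot": [0, 0, 0], "fingers": 0.03}
    - {"slide": [0, 0, 0], "rot": [0, 0, 0], "fingers": 0.03}

```text
t: 13.0
position: [445.6, 221.2, 3.7]
tool_rot: [2.227, 2.215, 0.003]
wrist_force: [-1.6, -1.9, 9.4]
opening: 36.3
```

>>> carry_out:
  motion:
    - {"slide": [0, 0, -0.02], "rot": [0, 0, 0], "fingers": 0.03}
    - {"slide": [0, 0, -0.07], "rot": [0, 0, 0], "fingers": 0.03}
    - {"slide": [-0.03, 0.035, -0.1], "rot": [0, 0, 0], "fingers": 0.03}
    - {"slide": [-0.07, 0.08, -0.1], "rot": [0, 0, 0], "fingers": 0.03}
    - {"slide": [-0.11, 0.125, -0.1], "rot": [0, 0, 0], "fingers": 0.03}

```text
t: 13.62
position: [571.1, 109.2, 104.3]
tool_rot: [2.226, 2.215, 0.003]
wrist_force: [-0.2, 0.5, -0.4]
opening: 36.3
```

>>> carry_out:
  motion:
    - {"slide": [-0.035, 0.035, 0], "rot": [0, 0, 0], "fingers": 0.03}
    - {"slide": [-0.056, 0.057, 0], "rot": [0, 0, 0], "fingers": 0.03}
    - {"slide": [-0.056, 0.057, 0], "rot": [0, 0, 0], "fingers": 0.03}
    - {"slide": [-0.056, 0.057, 0], "rot": [0, 0, 0], "fingers": 0.03}
    - {"slide": [-0.056, 0.057, 0], "rot": [0, 0, 0], "fingers": 0.03}

```text
t: 14.25
position: [625.2, 54.8, 102.9]
tool_rot: [-2.226, -2.216, 0.0]
wrist_force: [-0.2, -0.4, -0.6]
opening: 36.2
```

```bash
python3 -c "
from h import *
s=state();c,W=wcloud('wrist',s);save(c,'w6')
blob(W,628,97,14,25,28); circ(c,W,628,97,14,25,28)
P=W[...,2]; m=(W[...,2]>60)&(W[...,2]<125)
print('cap top',m.sum()); Q=W[m]; Q=Q[(abs(Q[:,0]-s['position'][0])<25)]; print(np.round(Q.min(0)),np.round(Q.max(0)))
to(628,97,23)"
```

```text
blob 2341 [628.3  97.1  30.9  31.4  44.8] z [15.7 16.9 18. ]
circ 2341 [628.4  97.   15.9]
cap top 10346
[601.  35.  98.] [650.  74. 125.]
from [625.3  54.8 102.9] slide [0.0422 0.0025 0.0799] rot [-0.  -0.  -0.2] q6 0.04
```

View pics/w6.png

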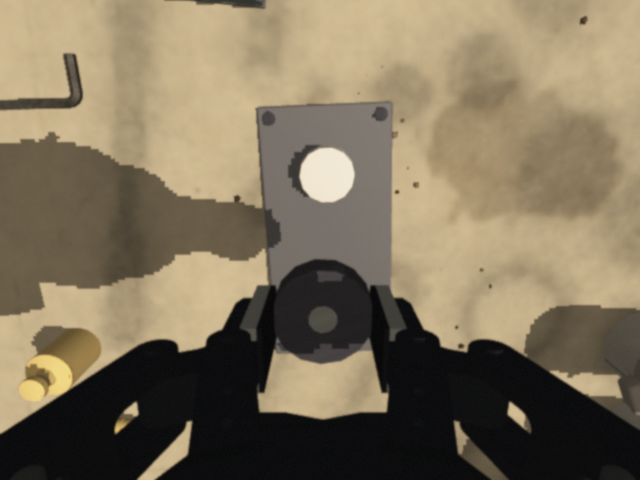

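Cap held level, its spot at (322,319); the empty seat is at (327,174). I'll read the cap's offset from the TCP.

```bash
python3 -c "
from h import *
s=state();c,W=wcloud('wrist',s)
g=c['pixels'].astype(int).sum(2); sub=g[300:340,300:345]; m=np.zeros_like(g,bool); m[300:340,300:345]=sub>(np.median(sub)+90)
v,u=np.nonzero(m); print(m.sum(),u.mean(),v.mean(),s['position'],np.nanmedian(W[m],0), np.nanmean(W[m],0))"
```

```text
554 322.4187725631769 319.1173285198556 [625.34901963  54.81845304 102.94382946] [625.9029253   54.88354154 112.49192739] [626.04267658  54.77674426 112.47507267]
```

>>> carry_out:
  motion:
    - {"slide": [0.03, 0.0024, 0.0], "rot": [0, 0, 0], "fingers": 0.03}
    - {"slide": [0.0422, 0.0024, 0.02], "rot": [0, 0, 0], "fingers": 0.03}
    - {"slide": [0.0422, 0.0024, 0.055], "rot": [0, 0, 0], "fingers": 0.03}
    - {"slide": [0.0422, 0.0024, 0.075], "rot": [0, 0, 0], "fingers": 0.03}
    - {"slide": [0.0422, 0.0024, 0.078], "rot": [0, 0, 0], "fingers": 0.03}

```text
t: 14.98
position: [627.3, 96.0, 22.9]
tool_rot: [-2.226, -2.214, 0.004]
wrist_force: [0.2, -0.0, 0.2]
opening: 35.8
```

>>> carry_out:
  motion:
    - {"slide": [0, 0, 0.002], "rot": [0, 0, 0], "fingers": 0.03}
    - {"slide": [0, 0, 0.003], "rot": [0, 0, 0], "fingers": 0.03}
    - {"slide": [0, 0, 0.003], "rot": [0, 0, 0], "fingers": 0.03}
    - {"slide": [0, 0, 0.003], "rot": [0, 0, 0], "fingers": 0.03}
    - {"slide": [0, 0, 0.003], "rot": [0, 0, 0], "fingers": 0.03}

```text
t: 15.6
position: [628.8, 96.2, 22.0]
tool_rot: [2.227, 2.215, 0.0]
wrist_force: [0.3, -0.2, 0.1]
opening: 36.3
```

>>> carry_out:
  motion:
    - {"slide": [0.0006, -0.0005, 0.0006], "rot": [0, 0, 0], "fingers": 0.03}
    - {"slide": [0.0006, -0.0005, 0.0006], "rot": [0, 0, 0], "fingers": 0.03}
    - {"slide": [0.0006, -0.0005, 0.0006], "rot": [0, 0, 0], "fingers": 0.05}
    - {"slide": [0.0006, -0.0005, 0.0006], "rot": [0, 0, 0], "fingers": 0.06}
    - {"slide": [0.0006, -0.0005, 0.0006], "rot": [0, 0, 0], "fingers": 0.065}

```text
t: 16.23
position: [628.1, 96.8, 21.0]
tool_rot: [-2.227, -2.216, 0.0]
wrist_force: [-0.9, 0.3, 0.4]
opening: 65.0
```

>>> carry_out:
  motion:
    - {"slide": [0, 0, 0], "rot": [0, 0, 0], "fingers": 0.065}
    - {"slide": [0, 0, -0.03], "rot": [0, 0, 0], "fingers": 0.065}
    - {"slide": [0, 0, -0.08], "rot": [0, 0, 0], "fingers": 0.065}
    - {"slide": [-0.01, 0, -0.09], "rot": [0, 0, 0], "fingers": 0.065}
    - {"slide": [-0.03, 0, -0.09], "rot": [0, 0, 0], "fingers": 0.065}

```text
t: 16.85
position: [628.2, 66.5, 111.6]
tool_rot: [2.226, 2.216, 0.001]
wrist_force: [0.0, -0.6, -0.6]
opening: 65.0
```

```bash
python3 -c "
from h import *
s=state();c,W=wcloud('wrist',s);save(c,'w7')
blob(W,628,97,25,40,30);circ(c,W,628,97,26,40,30)
to(402,303,115)"
```

```text
blob 3508 [629.6  96.2  38.1  38.5  43.7] z [29.6 30.8 32. ]
circ 3504 [629.4  96.4  19.5]
from [627.5  63.7 110.6] slide [ 0.2381 -0.2268 -0.0045] rot [-0.   0.  -0.3] q6 0.06
```

>>> carry_out:
  motion:
    - {"slide": [0.042, -0.04, 0], "rot": [0, 0, 0], "fingers": 0.065}
    - {"slide": [0.084, -0.08, 0], "rot": [0, 0, 0], "fingers": 0.065}
    - {"slide": [0.126, -0.12, 0], "rot": [0, 0, 0], "fingers": 0.065}
    - {"slide": [0.168, -0.16, 0], "rot": [0, 0, 0], "fingers": 0.065}
    - {"slide": [0.21, -0.2, 0], "rot": [0, 0, 0], "fingers": 0.065}

```text
t: 17.52
position: [427.3, 277.7, 109.8]
tool_rot: [-2.228, -2.214, 0.003]
wrist_force: [0.4, 1.1, 0.2]
opening: 65.1
```

>>> carry_out:
  motion:
    - {"slide": [0.028, -0.027, 0], "rot": [0, 0, 0], "fingers": 0.065}
    - {"slide": [0.028, -0.027, 0], "rot": [0, 0, 0], "fingers": 0.065}
    - {"slide": [0.028, -0.027, 0], "rot": [0, 0, 0], "fingers": 0.065}
    - {"slide": [0.028, -0.027, 0], "rot": [0, 0, 0], "fingers": 0.065}
    - {"slide": [0.028, -0.027, 0], "rot": [0, 0, 0], "fingers": 0.065}

```text
t: 18.15
position: [402.8, 305.3, 111.0]
tool_rot: [-2.229, -2.214, 0.0]
wrist_force: [0.3, 0.5, -0.4]
opening: 64.6
```

```bash
python3 -c "
from h import *
s=state();c,W=wcloud('wrist',s);save(c,'w8')
blob(W,402,330,9,25,35);circ(c,W,402,330,9,25)
to(402,330,2.5); print(s['joint_positions'],s['opening'])"
```

```text
blob 2973 [401.7 329.7  38.   38.1  19.8] z [11.7 12.8 14. ]
circ 2973 [401.4 329.8  19.5]
from [402.7 305.4 111. ] slide [ 0.0246 -0.0009  0.1085] rot [-0.   0.  -0.4] q6 0.6
[ 5.88514346e-01  4.49492975e-01  2.03691104e+00 -6.47854677e-05
  6.55399213e-01  5.95302777e-01] 64.6338842981691
```

>>> carry_out:
  motion:
    - {"slide": [0.0246, -0.0015, 0.02], "rot": [0, 0, 0], "fingers": 0.065}
    - {"slide": [0.0246, -0.0015, 0.06], "rot": [0, 0, 0], "fingers": 0.065}
    - {"slide": [0.0246, -0.0015, 0.092], "rot": [0, 0, 0], "fingers": 0.065}
    - {"slide": [0.0246, -0.0015, 0.106], "rot": [0, 0, 0], "fingers": 0.065}
    - {"slide": [0.0246, -0.0015, 0.108], "rot": [0, 0, 0], "fingers": 0.055}

```text
t: 18.82
position: [400.8, 330.2, 2.8]
tool_rot: [-2.228, -2.215, 0.002]
wrist_force: [-0.2, -0.3, 0.5]
opening: 55.2
```

>>> carry_out:
  motion:
    - {"slide": [0, 0, 0], "rot": [0, 0, 0], "fingers": 0.03}
    - {"slide": [0, 0, 0], "rot": [0, 0, 0], "fingers": 0.03}
    - {"slide": [0, 0, 0], "rot": [0, 0, 0], "fingers": 0.03}
    - {"slide": [0, 0, 0], "rot": [0, 0, 0], "fingers": 0.03}
    - {"slide": [0, 0, 0], "rot": [0, 0, 0], "fingers": 0.03}

```text
t: 19.45
position: [401.5, 330.9, 4.2]
tool_rot: [2.227, 2.215, 0.003]
wrist_force: [-0.8, -2.7, 9.6]
opening: 35.9
```

>>> carry_out:
  motion:
    - {"slide": [0, 0, -0.02], "rot": [0, 0, 0], "fingers": 0.03}
    - {"slide": [0, 0, -0.07], "rot": [0, 0, 0], "fingers": 0.03}
    - {"slide": [-0.03, 0.02, -0.1], "rot": [0, 0, 0], "fingers": 0.03}
    - {"slide": [-0.08, 0.05, -0.1], "rot": [0, 0, 0], "fingers": 0.03}
    - {"slide": [-0.13, 0.08, -0.1], "rot": [0, 0, 0], "fingers": 0.03}

```text
t: 20.08
position: [481.4, 199.2, 104.4]
tool_rot: [2.225, 2.216, 0.004]
wrist_force: [1.9, 0.6, -0.0]
opening: 36.3
```

>>> carry_out:
  motion:
    - {"slide": [-0.05, 0.032, 0], "rot": [0, 0, 0], "fingers": 0.03}
    - {"slide": [-0.1, 0.064, 0], "rot": [0, 0, 0], "fingers": 0.03}
    - {"slide": [-0.15, 0.096, 0], "rot": [0, 0, 0], "fingers": 0.03}
    - {"slide": [-0.2, 0.128, 0], "rot": [0, 0, 0], "fingers": 0.03}
    - {"slide": [-0.229, 0.148, 0], "rot": [0, 0, 0], "fingers": 0.03}

```text
t: 20.7
position: [628.4, -32.3, 103.8]
tool_rot: [2.228, 2.213, 0.001]
wrist_force: [0.2, 1.0, -0.9]
opening: 36.0
```

>>> carry_out:
  motion:
    - {"slide": [0, 0, 0], "rot": [0, 0, 0], "fingers": 0.03}
    - {"slide": [0, 0, 0], "rot": [0, 0, 0], "fingers": 0.03}
    - {"slide": [0, 0, 0], "rot": [0, 0, 0], "fingers": 0.03}
    - {"slide": [0, 0, 0], "rot": [0, 0, 0], "fingers": 0.03}
    - {"slide": [0, 0, 0], "rot": [0, 0, 0], "fingers": 0.03}

```text
t: 21.32
position: [626.8, -29.1, 103.3]
tool_rot: [-2.227, -2.216, -0.0]
wrist_force: [0.3, -0.2, -1.0]
opening: 36.0
```

```bash
python3 -c "
from h import *
s=state();c,W=wcloud('wrist',s);save(c,'w9')
blob(W,630,13.5,14,25,28); circ(c,W,630,13.5,14,25,28);circ(c,W,629,96.5,26,40,30)
g=c['pixels'].astype(int).sum(2); sub=g[300:340,300:345]; m=np.zeros_like(g,bool); m[300:340,300:345]=sub>(np.median(sub)+90)
v,u=np.nonzero(m); print(m.sum(),u.mean(),v.mean(),s['position'],np.nanmean(W[m],0))
to(630,13.5,22)"
```

```text
blob 2325 [631.5  13.   30.7  31.2  88.9] z [15.8 16.9 18. ]
circ 2325 [631.3  13.   15.9]
circ 3269 [629.3  95.6  19.3]
537 322.487895716946 321.2513966480447 [626.82464879 -29.07381919 103.26246367] [627.53500047 -30.19588392 112.3786917 ]
from [626.9 -29.2 103.2] slide [0.0427 0.0029 0.0812] rot [ 0.   0.  -0.3] q6 -0.09
```

View pics/w9.png

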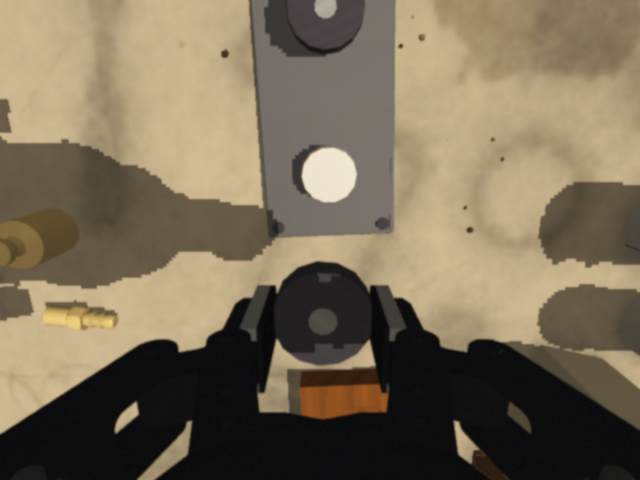

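Cap held at (323,321), empty seat at (329,175), first cap still on its seat at (325,10).

>>> carry_out:
  motion:
    - {"slide": [0.03, 0.0039, 0.0], "rot": [0, 0, 0], "fingers": 0.03}
    - {"slide": [0.0432, 0.0039, 0.02], "rot": [0, 0, 0], "fingers": 0.03}
    - {"slide": [0.0432, 0.0039, 0.055], "rot": [0, 0, 0], "fingers": 0.03}
    - {"slide": [0.0432, 0.0039, 0.075], "rot": [0, 0, 0], "fingers": 0.03}
    - {"slide": [0.0432, 0.0039, 0.078], "rot": [0, 0, 0], "fingers": 0.03}

```text
t: 22.0
position: [630.2, 13.5, 23.9]
tool_rot: [-2.226, -2.214, 0.002]
wrist_force: [0.1, -0.7, -0.0]
opening: 36.4
```

>>> carry_out:
  motion:
    - {"slide": [0, 0, 0.002], "rot": [0, 0, 0], "fingers": 0.03}
    - {"slide": [0, 0, 0.003], "rot": [0, 0, 0], "fingers": 0.03}
    - {"slide": [0, 0, 0.003], "rot": [0, 0, 0], "fingers": 0.03}
    - {"slide": [0, 0, 0.003], "rot": [0, 0, 0], "fingers": 0.03}
    - {"slide": [0, 0, 0.003], "rot": [0, 0, 0], "fingers": 0.03}

```text
t: 22.62
position: [631.2, 13.6, 22.4]
tool_rot: [2.227, 2.215, 0.0]
wrist_force: [0.5, -0.3, -0.5]
opening: 36.1
```

>>> carry_out:
  motion:
    - {"slide": [0, 0, 0.0006], "rot": [0, 0, 0], "fingers": 0.03}
    - {"slide": [0, 0, 0.0006], "rot": [0, 0, 0], "fingers": 0.03}
    - {"slide": [0, 0, 0.0006], "rot": [0, 0, 0], "fingers": 0.05}
    - {"slide": [0, 0, 0.0006], "rot": [0, 0, 0], "fingers": 0.06}
    - {"slide": [0, 0, 0.0006], "rot": [0, 0, 0], "fingers": 0.065}

```text
t: 23.25
position: [631.1, 13.6, 21.5]
tool_rot: [-2.227, -2.215, 0.0]
wrist_force: [-0.5, -0.4, -0.0]
opening: 65.0
```

>>> carry_out:
  motion:
    - {"slide": [0, 0, 0], "rot": [0, 0, 0], "fingers": 0.065}
    - {"slide": [0, 0, -0.03], "rot": [0, 0, 0], "fingers": 0.065}
    - {"slide": [0, 0, -0.08], "rot": [0, 0, 0], "fingers": 0.065}
    - {"slide": [-0.03, 0, -0.11], "rot": [0, 0, 0], "fingers": 0.065}
    - {"slide": [-0.03, 0, -0.11], "rot": [0, 0, 0], "fingers": 0.065}

```text
t: 23.88
position: [632.5, -18.0, 134.1]
tool_rot: [2.226, 2.212, 0.004]
wrist_force: [-0.0, 0.3, 0.2]
opening: 64.6
```

```bash
python3 -c "
from h import *
s=state();c,W=wcloud('wrist',s);save(c,'w10')
circ(c,W,631,13.5,26,40,30);circ(c,W,629,96.5,26,40,30); blob(W,631,13.5,26,40,30); blob(W,629,96.5,26,40,30)
to(457,-55,130)
c,W=wcloud('scene');save(c,'s10')
P=W[195:235,345:372].reshape(-1,3);K=P[(P[:,2]>40)&(P[:,2]<60)];print('knob',len(K),K.mean(0))
K=P[(P[:,2]>25)&(P[:,2]<60)];print('upper',len(K),cv2.minAreaRect(K[:,:2].astype(np.float32)))"
```

```text
circ 2925 [632.1  12.4  19.5]
circ 3916 [629.5  96.2  19.6]
blob 2925 [632.1  12.4  38.   38.4  88.1] z [29.7 30.8 32. ]
blob 3916 [629.3  96.   38.1  38.5  45.3] z [29.6 30.9 32.1]
from [631.5 -17.1 132.5] slide [-0.0391 -0.1743  0.0021] rot [ 0.1  0.  -0.4] q6 -0.07
knob 48 [451.85858871 -21.89797755  47.95325825]
upper 191 ((452.1062927246094, -21.66847801208496), (27.3789005279541, 27.269372940063477), 31.264713287353516)
```

>>> carry_out:
  motion:
    - {"slide": [-0.007, -0.045, 0], "rot": [0, 0, 0], "fingers": 0.065}
    - {"slide": [-0.015, -0.1, 0], "rot": [0, 0, 0], "fingers": 0.065}
    - {"slide": [-0.024, -0.15, 0], "rot": [0, 0, 0], "fingers": 0.065}
    - {"slide": [-0.033, -0.176, 0], "rot": [0, 0, 0], "fingers": 0.065}
    - {"slide": [-0.033, -0.176, 0], "rot": [0, 0, 0], "fingers": 0.065}

```text
t: 24.6
position: [452.2, -48.1, 130.7]
tool_rot: [-2.226, -2.213, 0.003]
wrist_force: [0.3, -0.6, 0.6]
opening: 64.9
```

>>> carry_out:
  motion:
    - {"slide": [0, 0, 0], "rot": [0, 0, 0], "fingers": 0.065}
    - {"slide": [0, 0, 0], "rot": [0, 0, 0], "fingers": 0.065}
    - {"slide": [0, 0, 0], "rot": [0, 0, 0], "fingers": 0.065}
    - {"slide": [0, 0, 0], "rot": [0, 0, 0], "fingers": 0.065}
    - {"slide": [0, 0, 0], "rot": [0, 0, 0], "fingers": 0.065}

```text
t: 25.22
position: [454.8, -48.5, 131.5]
tool_rot: [-2.227, -2.216, 0.0]
wrist_force: [-0.3, -0.5, -0.6]
opening: 64.9
```

```bash
python3 -c "
from h import *
s=state();c,W=wcloud('wrist',s);save(c,'w11')
circ(c,W,455,-21.5,24,60,22);blob(W,455,-21.5,44,60,22)
to(455,-21.5,16)"
```

```text
circ 1741 [455.7 -23.4  14.5]
blob 522 [455.7 -23.4  14.6  14.6  45.1] z [46.9 48.1 49.3]
from [454.8 -48.5 131.5] slide [0.027  0.     0.1155] rot [ 0.   0.  -0.3] q6 -0.17
```

View pics/w11.png

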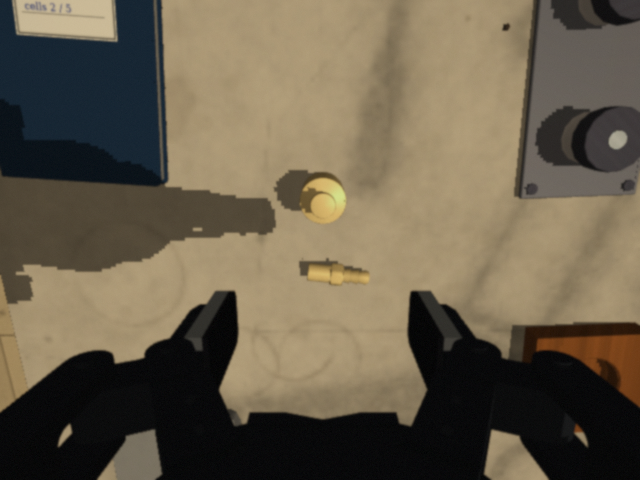

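Weight upright at (323,200). The fitting at (338,272) lies clear of the fingers, which are left and right of the weight.

>>> carry_out:
  motion:
    - {"slide": [0.0253, 0.0005, 0.01], "rot": [0, 0, 0], "fingers": 0.065}
    - {"slide": [0.0253, 0.0005, 0.055], "rot": [0, 0, 0], "fingers": 0.065}
    - {"slide": [0.0253, 0.0005, 0.095], "rot": [0, 0, 0], "fingers": 0.065}
    - {"slide": [0.0253, 0.0005, 0.1155], "rot": [0, 0, 0], "fingers": 0.055}
    - {"slide": [0.0253, 0.0005, 0.1155], "rot": [0, 0, 0], "fingers": 0.045}
  squeeze: 45

```text
t: 25.9
position: [454.4, -23.1, 15.0]
tool_rot: [-2.226, -2.214, 0.003]
wrist_force: [0.8, 0.0, 0.6]
opening: 44.6
```

>>> carry_out:
  motion:
    - {"slide": [0, 0, 0], "rot": [0, 0, 0], "fingers": 0.02}
    - {"slide": [0, 0, 0], "rot": [0, 0, 0], "fingers": 0.02}
    - {"slide": [0, 0, 0], "rot": [0, 0, 0], "fingers": 0.02}
    - {"slide": [0, 0, 0], "rot": [0, 0, 0], "fingers": 0.02}
    - {"slide": [0, 0, -0.01], "rot": [0, 0, 0], "fingers": 0.02}

```text
t: 26.52
position: [455.3, -23.2, 26.4]
tool_rot: [-2.227, -2.215, 0.0]
wrist_force: [0.1, 0.7, -1.9]
opening: 27.1
```

```bash
python3 -c "
from h import *
print(state()['position'],state()['opening'],state()['wrist_force'])
to(653,-185,110)"
```

```text
[455.26430008 -23.21293586  26.38491861] 27.058789270159778 [ 0.06673946  0.69670126 -1.86149097]
from [455.3 -23.2  26.4] slide [-0.1607  0.1986 -0.0837] rot [-0.  -0.  -0.3] q6 -0.11
```

>>> carry_out:
  motion:
    - {"slide": [0, 0, -0.045], "rot": [0, 0, 0], "fingers": 0.02}
    - {"slide": [-0.02, 0.02, -0.08], "rot": [0, 0, 0], "fingers": 0.02}
    - {"slide": [-0.06, 0.06, -0.084], "rot": [0, 0, 0], "fingers": 0.02}
    - {"slide": [-0.1, 0.105, -0.084], "rot": [0, 0, 0], "fingers": 0.02}
    - {"slide": [-0.14, 0.15, -0.084], "rot": [0, 0, 0], "fingers": 0.02}

```text
t: 27.15
position: [605.9, -165.4, 111.3]
tool_rot: [2.227, 2.215, 0.001]
wrist_force: [0.6, 0.5, -2.0]
opening: 26.5
```

>>> carry_out:
  motion:
    - {"slide": [-0.025, 0.03, 0], "rot": [0, 0, 0], "fingers": 0.02}
    - {"slide": [-0.042, 0.049, 0], "rot": [0, 0, 0], "fingers": 0.02}
    - {"slide": [-0.042, 0.049, 0], "rot": [0, 0, 0], "fingers": 0.02}
    - {"slide": [-0.042, 0.049, 0], "rot": [0, 0, 0], "fingers": 0.02}
    - {"slide": [-0.042, 0.049, 0], "rot": [0, 0, 0], "fingers": 0.02}

```text
t: 27.78
position: [652.8, -205.5, 110.3]
tool_rot: [-2.226, -2.216, 0.0]
wrist_force: [0.1, -0.0, -0.8]
opening: 26.7
```

```bash
python3 -c "
from h import *
s=state();c,W=wcloud('wrist',s);save(c,'w12')
P=W.reshape(-1,3); 
P=P[(P[:,2]>14)&(P[:,2]<22)&(P[:,0]>600)&(P[:,0]<710)&(P[:,1]>-225)&(P[:,1]<-115)]; print('block',len(P),cv2.minAreaRect(P[:,:2].astype(np.float32)),P.min(0),P.max(0))
circ(c,W,655,-169,3,9,24); blob(W,655,-169,3,9,24)
to(655,-169,22)"
```

```text
block 15295 ((655.1907348632812, -168.86636352539062), (84.19010925292969, 84.34220886230469), 2.4242215156555176) [ 611.6412043  -212.36915886   14.00018292] [ 698.76773134 -125.22464056   19.25091574]
circ 4280 [ 655.4 -169.    23.1]
blob 4280 [ 655.3 -169.    45.4   45.8   84.4] z [3.8 4.9 6.1]
from [ 652.9 -205.6  110.3] slide [0.0366 0.0019 0.0883] rot [-0.  -0.  -0.3] q6 -0.34
```

View pics/w12.png

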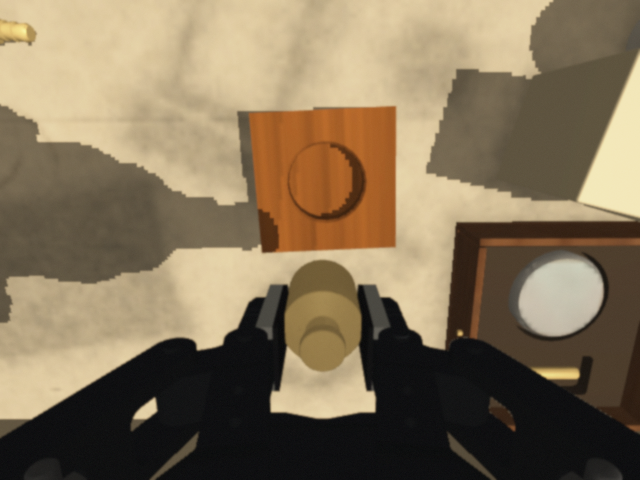

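Socket centred at about (327,180), empty; the weight hangs upright at (323,320).

>>> carry_out:
  motion:
    - {"slide": [0.025, 0.0019, 0.0], "rot": [0, 0, 0], "fingers": 0.02}
    - {"slide": [0.0366, 0.0019, 0.02], "rot": [0, 0, 0], "fingers": 0.02}
    - {"slide": [0.0366, 0.0019, 0.055], "rot": [0, 0, 0], "fingers": 0.02}
    - {"slide": [0.0366, 0.0019, 0.078], "rot": [0, 0, 0], "fingers": 0.02}
    - {"slide": [0.0366, 0.0019, 0.083], "rot": [0, 0, 0], "fingers": 0.02}

```text
t: 28.45
position: [654.4, -168.2, 25.7]
tool_rot: [-2.225, -2.215, 0.002]
wrist_force: [0.2, -0.1, -1.9]
opening: 26.7
```

>>> carry_out:
  motion:
    - {"slide": [0, 0, 0.002], "rot": [0, 0, 0], "fingers": 0.02}
    - {"slide": [0, 0, 0.004], "rot": [0, 0, 0], "fingers": 0.02}
    - {"slide": [0, 0, 0.004], "rot": [0, 0, 0], "fingers": 0.02}
    - {"slide": [0, 0, 0.004], "rot": [0, 0, 0], "fingers": 0.02}
    - {"slide": [0, 0, 0.004], "rot": [0, 0, 0], "fingers": 0.02}

```text
t: 29.08
position: [655.6, -169.8, 23.3]
tool_rot: [2.227, 2.215, 0.0]
wrist_force: [0.2, 0.3, -1.9]
opening: 26.7
```

>>> carry_out:
  motion:
    - {"slide": [0, 0, 0.001], "rot": [0, 0, 0], "fingers": 0.02}
    - {"slide": [0, 0, 0.001], "rot": [0, 0, 0], "fingers": 0.02}
    - {"slide": [0, 0, 0.001], "rot": [0, 0, 0], "fingers": 0.02}
    - {"slide": [0, 0, 0.001], "rot": [0, 0, 0], "fingers": 0.02}
    - {"slide": [0, 0, 0.001], "rot": [0, 0, 0], "fingers": 0.02}

```text
t: 29.7
position: [655.7, -169.8, 22.9]
tool_rot: [2.227, 2.215, 0.0]
wrist_force: [-3.2, 0.3, 10.8]
opening: 27.2
```

>>> carry_out:
  motion:
    - {"slide": [0, 0, 0], "rot": [0, 0, 0], "fingers": 0.035}
    - {"slide": [0, 0, 0], "rot": [0, 0, 0], "fingers": 0.045}
    - {"slide": [0, 0, 0], "rot": [0, 0, 0], "fingers": 0.05}
    - {"slide": [0, 0, 0], "rot": [0, 0, 0], "fingers": 0.05}
    - {"slide": [0, 0, 0], "rot": [0, 0, 0], "fingers": 0.05}

```text
t: 30.32
position: [655.5, -169.6, 22.0]
tool_rot: [-2.227, -2.216, 0.0]
wrist_force: [0.2, -0.9, 0.0]
opening: 50.1
```

>>> carry_out:
  motion:
    - {"slide": [0, 0, -0.02], "rot": [0, 0, 0], "fingers": 0.05}
    - {"slide": [0, 0, -0.06], "rot": [0, 0, 0], "fingers": 0.05}
    - {"slide": [0, 0, -0.11], "rot": [0, 0, 0], "fingers": 0.05}
    - {"slide": [-0.03, 0, -0.14], "rot": [0, 0, 0], "fingers": 0.05}
    - {"slide": [-0.05, 0, -0.16], "rot": [0, 0, 0], "fingers": 0.05}

```text
t: 30.95
position: [655.9, -220.7, 185.8]
tool_rot: [2.225, 2.214, 0.002]
wrist_force: [-0.3, 0.8, -0.1]
opening: 50.1
```

>>> carry_out:
  motion:
    - {"slide": [0, 0, 0], "rot": [0, 0, 0], "fingers": 0.05}
    - {"slide": [0, 0, 0], "rot": [0, 0, 0], "fingers": 0.05}
    - {"slide": [0, 0, 0], "rot": [0, 0, 0], "fingers": 0.05}
    - {"slide": [0, 0, 0], "rot": [0, 0, 0], "fingers": 0.05}
    - {"slide": [0, 0, 0], "rot": [0, 0, 0], "fingers": 0.05}

```text
t: 31.58
position: [655.1, -219.2, 181.6]
tool_rot: [-2.226, -2.215, 0.0]
wrist_force: [-0.4, 0.1, 0.2]
opening: 50.0
```

```bash
python3 -c "
from h import *
s=state();c,W=wcloud('wrist',s)
circ(c,W,655,-169,28,60,24); blob(W,655,-169,46,65,24)
c,W=wcloud('scene');save(c,'s12');blob(W,563,313,26,45);blob(W,557,234,26,45)
W0=np.load('/tmp/scene.npy')
for n,(a,b,p,q,l,h,y0,y1) in dict(fit=(360,384,195,214,4,25,-130,-65),hexk=(290,346,262,288,2.5,10,112,190)).items():
  for w in (W0,W):
    P=w[p:q,a:b].reshape(-1,3);P=P[(P[:,2]>l)&(P[:,2]<h)&(P[:,1]>y0)&(P[:,1]<y1)];print(n,len(P),P.mean(0))
"
```

```text
circ 1325 [ 656.3 -169.9   14.5]
blob 397 [ 6.561e+02 -1.700e+02  1.420e+01  1.410e+01  3.000e-01] z [52.7 54.1 55.4]
blob 949 [561.2 312.6  57.6  57.6   4.1] z [30.5 37.7 39.6]
blob 799 [555.  233.2  57.4  57.6  30.8] z [30.1 37.9 39.6]
fit 120 [458.97893429 -81.94939571  10.97664121]
fit 115 [459.72676581 -78.98672883  11.45753028]
hexk 202 [446.69252811 142.03841182   5.20235434]
hexk 200 [445.14874369 141.65425445   5.18342402]
```

View pics/s12.png

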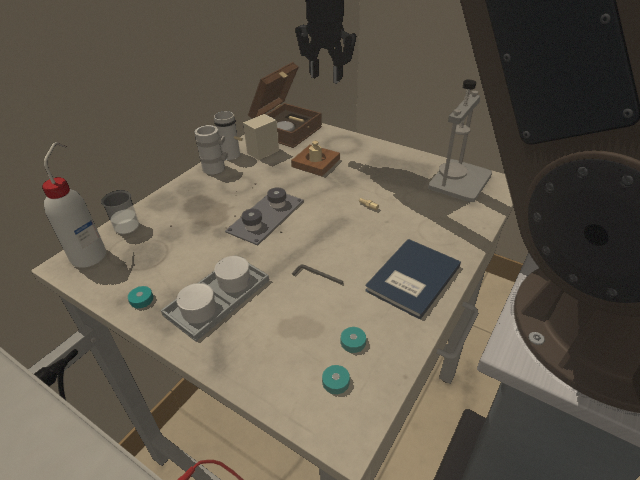

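The picture shows the job complete: tins in the bays at (197,303) and (233,274), caps on the seats at (252,217) and (277,197), and the weight in the socket at (316,152). The hex key and fitting are in place and the gripper is clear.

```bash
python3 -c "
from h import *
print(hand_in())"
```

```text
the job is handed in; nothing more can be done
None
```

The bench is in order and the job is handed in, at about 32 s of the 115 s allowed. I did the tins first, then the caps, then the weight, and left the gripper clear and touching nothing.

What the last checks showed:
- **Tins:** one stands upright in each bay. Their tops measured about 38–40 mm above the table, which fits a 35 mm tin on the 4 mm floor.
- **Caps:** each lies flat on its own seat, off-centre by about 1 mm (first measured at 0.9–1.4 mm, second at 0.9 mm).
- **Weight:** it stands upright in the socket, about 1 mm off-centre. Its knob top measured about 55 mm, as expected.
- **Hex key:** its measured position matched the first one to within 2 mm.
- **Fitting:** its before and after readings differed by about 3 mm. I put this down to the weight standing right beside it and upsetting the first reading, because nothing went near it.

Scene-camera positions read about 2–3 mm lower in x than the wrist camera's, so I relied on the wrist camera for the placings. The largest wrist force in the readings, taken at the end of each move, was about 11 N.

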